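# Arm the camera rig with its key pair and take a frame

### The job

Arm the stop-motion camera rig: on the console, press the two round keys down together, one fingertip on each, hold both fully down for three seconds, and let both come up. Then take a frame by pressing the round key of the hand remote fully down with the fingertips and letting it up; leave the remote lying where it is, never lifting it. Do not press the square keys of the lamp box or disturb the puppet, the fence and the paint jar, and finish clear of everything.

Things in the scene. Friction and masses are not known exactly. Their poses are not given: they have to be found in the camera images.
- console: fixed dark steel console, grey top: 130 mm in x, 190 in y, panel 40 mm above the table. Origin: centre of underside, z up, yaw varies. Two round white keys at x = -18, y = +35 and -35 mm; between them an aluminium guard rib, 14 mm in y, 50 in x, centred at (-18, 0), top 73 mm above the table (11 above the keys). Behind the keys, at +x, a flat dark display.
- key_left_top (a point): centre of the top face of the console's round key at its +y; the key is 28 mm across, its top 62 mm above the table when up, and it moves with the key. It stands 10 mm proud of a fixed black collar 44 mm across. The point's axes are those of the console.
- key_right_top (a point): the same for the round key at the console's -y
- key_left (a joint): how far the +y round key is pressed, m: 0 up, 0.006 fully down (stop). It springs back by itself; about 1.5 N starts it, about 5 N takes it fully down (each key alone, so about 10 N for the two)
- key_right (a joint): the same for the -y round key
- remote: hand remote, a loose black block, 120 mm along its x, 56 mm along its y, 22 mm high, about 0.3 kg. Origin at the centre of its underside, z up, lying flat, yaw varies. One round white key on top at x = -12 mm, y = 0; a dark little display at its +x end. It is only to be pressed, not lifted.
- shutter_top (a point): centre of the top face of the remote's round key, 26 mm across, 44 mm above the table when up; it stands 10 mm proud of a fixed grey collar 42 mm across; it moves with the key
- shutter (a joint): how far the remote's round key is pressed, m: 0 up, 0.006 fully down (stop). It springs back; about 1.2 N starts it, about 4 N takes it fully down
- lamp_box: lamp box, to be left alone: fixed dark steel box, grey top, 110 mm in x, 130 in y, panel 40 mm above the table, with two SQUARE white keys (26 mm) at x = -15, y = +33 and -33 mm, tops 62 mm above the table. Origin: centre of underside. Console, lamp box and remote lie side by side in any order.
- square_left (a joint): how far the lamp box's +y square key is pressed, m: 0 up, 0.006 down; not to be pressed
- square_right (a joint): the same for the -y square key
- puppet: loose little clay puppet in a grey coat and a black cap, 52 mm across, 94 mm tall, standing beyond the boxes. Origin at the centre of its underside. Not to be disturbed
- fence: loose piece of white model picket fence, 120 mm along its y, 36 mm along its x, 62 mm tall, standing beyond the boxes. Origin at the centre of its underside. Not to be disturbed
- paint_jar: loose closed paint jar, 42 mm across, 50 mm tall, standing beyond the boxes. Origin at the centre of its underside. Not to be disturbed
There are look-alikes about, which are no part of the job. Leave any purple look-alike of the remote alone.

How it is judged (in metres and radians):
On the way, in this order (a step that is already met when the one before it is completed fails the run):
1. both round keys of the console are held down together by the fingers, at least 4.5 mm of their 6 mm, for 2.5 s (value of joint each of key_left, key_right above 0.0045 m and contact force between the fingers and console above 3 N), for 2.5 s.
2. both round keys have come up (value of joint each of key_left, key_right below 0.0012 m), for 0.1 s.
3. the remote's key is pressed down by the fingers, at least 4.5 mm of its 6 mm (value of joint shutter above 0.0045 m and contact force between the fingers and remote above 1 N), for 0.1 s.
At the end, for the whole second after the job is handed in: All keys are up (within 1.2 mm); the remote lies flat, at rest, within 30 mm of where it was; puppet, fence and paint jar stand within 20 mm of where they were (all of step 2 and value of joint each of shutter, square_left, square_right below 0.0012 m and distance of remote from where it was at the start of the episode below 0.03 m and height (world z) of remote below 0.006 m and angle between remote's own z axis and vertical below 0.1 rad and linear speed of remote below 0.02 m/s and distance of each of puppet, fence, paint_jar from where it was at the start of the episode below 0.02 m and angle between each of puppet, fence, paint_jar's own z axis and vertical below 0.2 rad); the robot touches nothing.
It fails at once if one round key is pressed (over 4.5 mm) while the other is still up (under 0.8 mm): they go together ((value of joint key_left above 0.0045 m and value of joint key_right below 0.0008 m) or (value of joint key_right above 0.0045 m and value of joint key_left below 0.0008 m)).
It fails at once if the remote's key is pressed while a round key of the console is down (value of joint shutter above 0.003 m and value of joint any of key_left, key_right above 0.003 m).
It fails at once if the remote is lifted (over 10 mm) or tipped (over 0.25 rad) (height (world z) of remote above 0.01 m or angle between remote's own z axis and vertical above 0.25 rad).
It fails at once if a square key of the lamp box is pressed (over 3 mm) (value of joint any of square_left, square_right above 0.003 m).
It fails at once if puppet, fence or paint jar is moved more than 20 mm or tipped over 0.35 rad (distance of any of puppet, fence, paint_jar from where it was at the start of the episode above 0.02 m or angle between any of puppet, fence, paint_jar's own z axis and vertical above 0.35 rad).
It also fails if it takes over 53 s, if anything falls off the work surface, if the arm or the gripper's body presses on something with over 40 N, if the wrist force passes 120 N, or if a joint passes its speed limit or range.

### The arm

A 6-joint arm with a two-finger parallel gripper is mounted at the origin on the work surface. World frame = base frame: x ahead of the robot, y to its left, z up, the work surface at z = 0. Lengths are in mm, angles in rad, forces in N, time in s.
With the tool pointing down it reaches from about 250 to 775 mm from the base axis. Payload 4 kg.
Tool frame: the origin (TCP) lies at the very end of the fingers, on their centre line; the grasp point (between the pads) lies robot.grip_depth behind it (robot.grip_depth is the distance from the TCP to the grasp point, in mm); z points along the fingers, y is the direction in which the jaws open and shut (so a half turn about z gives the same grasp; the last joint's range is limited). The gripper opens to 85 mm and grips with 20 to 120 N. Pads are 22 mm wide; open, the fingers measure 114 mm over their backs; the gripper's body (76 mm by 85 mm) begins 54 mm behind the grasp point. The pads swing forward as they close: fully open they stand 13 mm farther back than shut.
Start: joints at [-1.418, 0.087, 1.371, -0, 1.684, -0.103], TCP at [139.157, -532.121, 231.341] pointing down, gripper open.
Joint ranges: [-3.1, 3.1], [-0.76, 2.03], [0.27, 2.55], [-1.08, 4.22], [0.17, 2.65], [-2.57, 2.57]. Speed limits (rad/s): [2.79, 2.79, 3.14, 3.14, 3.14, 3.14].

### API

Orientations are given as [roll, pitch, yaw] about the fixed x, y, z axes, in that order (R = Rz(yaw) Ry(pitch) Rx(roll)).
In Python, from plant import robot gives the robot as it stands.
- The arm moves only by the tool move_arm, never from a script. Its argument "rows" is a list of rows, each a list of 3 entries, a list of its own where there are three numbers: the shift along the tool's x, y, z in m, then the turn about the tool's z in rad, then the closure, from -1 (fully open) to 1 (shut). A call has exactly 5 rows; each row shifts and turns the pose as measured when the row begins, along the tool's axes as they then stand; what a row does not reach is not made up. A row lasts 1/10 s, in which the tool goes at most 50 mm and 8.59 degrees, less where a joint would pass 70% of its speed; a pose out of reach is approached as far as the arm can. A call is refused whole if a number of a shift passes 0.05 or a number of a turn 0.15, either way. A call with a gripper value outside its range is refused whole. The fingers move at their own pace and stop on an object; "grip_force" is the grip in N (left out, the last holds). Time passes only in rows, so rows that do not move let the fingers close, or fill a call up. It gives the time, the measured TCP pose, the force and the opening at its end, in the units of the state.
- robot.get_state(): the state, without advancing time (a new reading comes with each control period).
- robot.grab_frame(name): name is "scene" or "top"; returns the picture (480x640x3 uint8, blue, green, red); there is no depth.
- robot.camera_params(name): a dict with "intrinsics" (3x3 intrinsics, pixels), "view" (4x4, takes a point from world to camera coordinates). Camera axes: x right, y down, z forward; pixel columns grow to the right and rows downward; lengths in mm; the calibration is good to about 2 mm. A picture is of the moment at which its call begins. camera_params takes no time and is no camera call.
- robot.sign_off(): hands the job in, once; it reports no verdict.
The state is a dict: "time": time; "joint_positions": joint angles; "qd": joint speeds; "effort": joint torques, N m; "ee_pos": TCP position; "ee_rot": TCP orientation; "wrist_force": force on the tool from outside, world axes, zero at the start; "wrist_torque": the same for the moment, N m; "opening": finger opening in mm.
Only numpy, scipy, OpenCV 4.12 (cv2) and the standard library are available. Lean on these libraries where they do the work, as an engineer would, in place of code of your own. Each camera call takes 0.05 s, during which the arm holds its last target. There are 200 camera calls.

## Working session

There is one attempt and no reset: what is moved stays moved. The work goes in short steps, Python scripts to look and compute and a tool call to move; the robot and the scene stay as the last step left them, time stands still between calls to the robot, and variables do not carry over. Pictures are saved under pics/ and viewed, about 8 in all and at most 12, crops included, and the job is handed in when it is done.

Besides the shell and the picture viewer there is one more tool, called after "Emit:" as a command line: name --argument value ..., lists and objects as JSON in quotes. move_arm: Moves the arm, as the interface text tells. Its arguments: {"type":"object","properties":{"rows":{"type":"array","items":{"type":"array"}},"grip_force":{"type":"number"}},"required":["rows"]}

```bash
mkdir -p pics; ls; python3 - <<'E'
from plant import robot
import cv2, numpy as np
print(robot.get_state()); print(robot.grip_depth)
for n in ("scene","top"):
    cv2.imwrite(f"pics/{n}0.png", robot.grab_frame(n)); p=robot.camera_params(n); print(n,np.round(p["intrinsics"],1).tolist(),np.round(p["view"],3).tolist())
E
```

```text
pics
{'time': 0.0, 'joint_positions': array([-1.41810412e+00,  8.79914642e-02,  1.37229090e+00, -2.24089577e-05,
        1.68361000e+00, -1.03128076e-01]), 'qd': array([ 0.00024208,  0.00015405,  0.00200851,  0.00138071, -0.00149517,
       -0.00104039]), 'effort': array([-3.49855372e-04, -3.51867843e+01, -3.13270283e+01, -6.33734430e-05,
        1.09732995e-02, -2.41158057e-05]), 'ee_pos': array([ 139.06697754, -531.60041864,  230.10061801]), 'ee_rot': array([-3.13930287e+00, -2.14590655e-04,  2.55817537e-01]), 'wrist_force': array([ 0.10796918, -0.95475997,  0.36776304]), 'wrist_torque': array([-0.05142955,  0.02100041, -0.0392999 ]), 'opening': 85.55400030960418}
18.700000000000003
scene [[455.3, 0.0, 330.0], [0.0, 455.3, 246.4], [0.0, 0.0, 1.0]] [[-0.348, 0.937, 0.014, 184.554], [0.563, 0.221, -0.796, -249.878], [-0.75, -0.269, -0.605, 1401.637], [0.0, 0.0, 0.0, 1.0]]
top [[485.4, 0.0, 310.8], [0.0, 485.4, 235.2], [0.0, 0.0, 1.0]] [[-0.016, -1.0, 0.005, -6.21], [-0.998, 0.015, -0.062, 550.854], [0.062, -0.006, -0.998, 1037.85], [0.0, 0.0, 0.0, 1.0]]
```

View pics/top0.png

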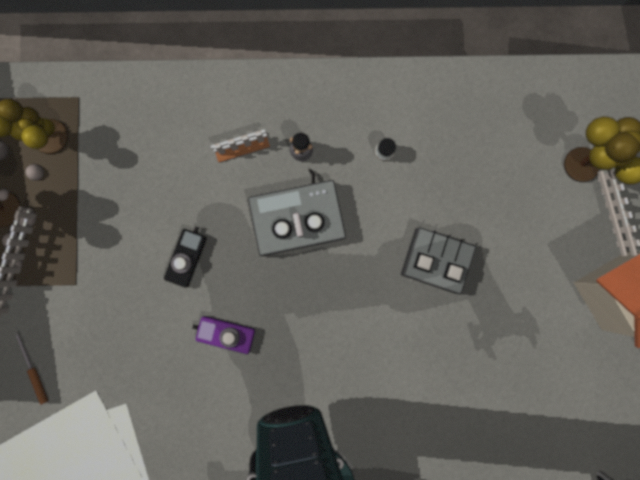

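View pics/scene0.png

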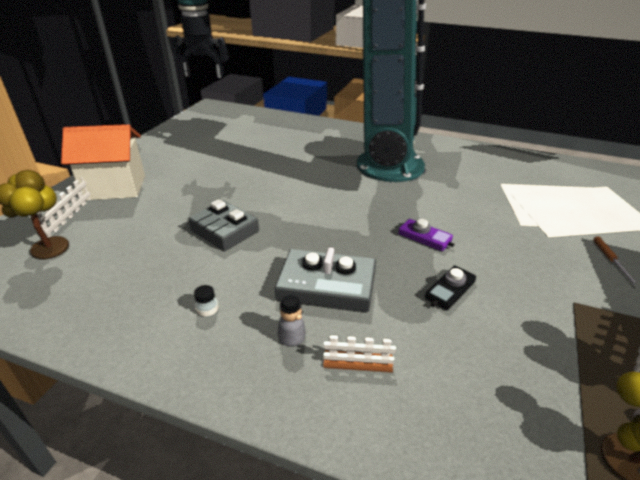

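Top view: the console is at (297,217) with round keys at (283,228) and (315,221) and a rib between them. The lamp box is at (441,262) with square keys. The black remote is at (186,257), key at (180,263). The purple look-alike is at (225,335). Next I'll measure the keys and check them in an enlarged crop.

```bash
cat > h.py <<'E'
from plant import robot
import cv2, numpy as np
def ray(n,u,v,z):
    p=robot.camera_params(n); K=np.array(p["intrinsics"]); V=np.array(p["view"]); R=V[:3,:3]; t=V[:3,3]
    c=-R.T@t; d=R.T@np.linalg.solve(K,[u,v,1]); return c+d*(z-c[2])/d[2]
def blobs(n,im,x0,y0,x1,y1,th=165,amin=40):
    g=im.copy(); m=((g.min(2)>th)*255).astype(np.uint8); w=np.zeros_like(m); w[y0:y1,x0:x1]=m[y0:y1,x0:x1]
    k,_,s,c=cv2.connectedComponentsWithStats(w)
    return [(np.round(c[i],1),s[i,2:5]) for i in range(1,k) if s[i,4]>=amin]
E
python3 - <<'E'
from h import *
t=cv2.imread("pics/top0.png"); s=cv2.imread("pics/scene0.png")
for n,im,boxes in (("top",t,[(262,205,335,245,62),(165,245,200,280,44)]),("scene",s,[(295,240,365,280,62),(440,260,475,290,44)])):
    for b in boxes:
        for c,st in blobs(n,im,*b[:4],th=150,amin=15): print(n,c,st,np.round(ray(n,*c,b[4]),1))
crop=np.hstack([cv2.resize(t[180:300,150:350],(600,360),interpolation=3)]); crop2=cv2.resize(s[230:330,270:490],(600,272),interpolation=3)
cv2.imwrite("pics/crop1.png",np.vstack([crop,crop2])[:600])
E
```

```text
top [296.9 223.8] [ 8 21 88] [572.2  14.   62. ]
top [314.  221.2] [ 11  12 105] [577.1 -21.7  62. ]
top [281.2 228. ] [ 11  11 103] [564.   46.8  62. ]
top [178.8 263. ] [11 11 93] [494.7 264.4  44. ]
scene [328.5 265.1] [  70   33 1135] [591.2  18.7  62. ]
scene [459.3 262.9] [ 35  10 174] [463.7 264.6  44. ]
scene [457.2 273.2] [ 13  12 110] [499.1 265.1  44. ]
```

View pics/crop1.png

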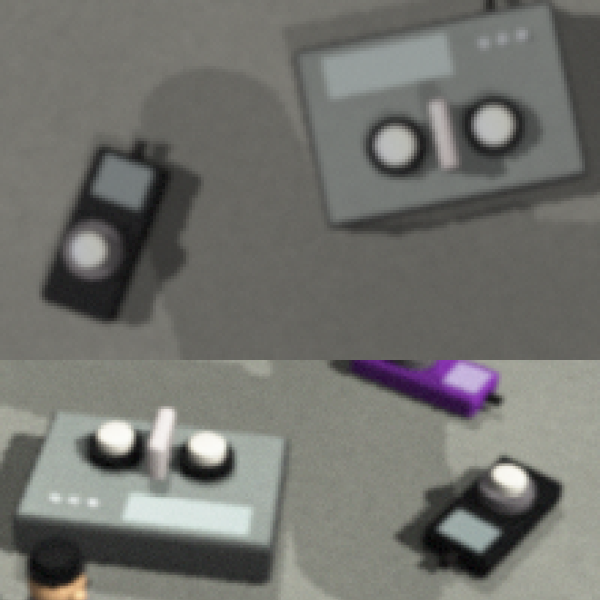

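The crop confirms two round keys with a rib on the console at (282,228) and (315,222). It also confirms the black remote with one round key at (179,263), while the purple one is a separate object. The measured key spacing is 69.7 mm against the expected 70. The midpoint is about (570,12) and the yaw about 0.19. I'll move over the console at height.

Emit:
move_arm --rows '[[[0.0, 0.0, 0.0], 0.067, -0.4], [[0.038, -0.032, 0.0], 0, -0.4], [[0.038, -0.032, 0.0], 0, -0.4], [[0.038, -0.032, 0.0], 0, -0.4], [[0.038, -0.032, 0.0], 0, -0.4]]'

```text
time: 0.6
ee_pos: [263.5, -377.5, 225.3]
ee_rot: [-3.132, 0.002, 0.174]
wrist_force: [0.7, 0.1, 0.2]
opening: 59.6
```

Emit:
move_arm --rows '[[[0.038, -0.032, 0.0], 0, -0.4], [[0.038, -0.032, 0.0], 0, -0.4], [[0.038, -0.032, 0.0], 0, -0.4], [[0.038, -0.032, 0.0], 0, -0.4], [[0.038, -0.032, 0.0], 0, -0.4]]'

```text
time: 1.1
ee_pos: [421.8, -183.7, 224.5]
ee_rot: [-3.13, 0.003, 0.171]
wrist_force: [1.3, 0.1, -0.1]
opening: 59.8
```

Emit:
move_arm --rows '[[[0.037, -0.033, 0.0], -0.018, -0.35], [[0.037, -0.033, 0.0], 0, -0.35], [[0.037, -0.033, 0.0], 0, -0.35], [[0.037, -0.033, 0.0], 0, -0.35], [[0.015, -0.014, 0.03], 0, -0.35]]'

```text
time: 1.6
ee_pos: [558.0, -3.5, 197.6]
ee_rot: [-3.132, -0.005, 0.195]
wrist_force: [1.0, -0.3, -0.2]
opening: 57.7
```

Emit:
move_arm --rows '[[[0, 0, 0.04], 0, -0.35], [[0, 0, 0.035], 0, -0.35], [[0, 0, 0.0], 0, -0.35], [[0, 0, 0], 0, -0.35], [[0, 0, 0], 0, -0.35]]'

```text
time: 2.1
ee_pos: [557.1, 2.3, 115.6]
ee_rot: [-3.128, 0.003, 0.202]
wrist_force: [-0.6, -0.3, 0.5]
opening: 57.4
```

```bash
python3 - <<'E'
from h import *
for n in("top","scene"): cv2.imwrite(f"pics/{n}1.png",robot.grab_frame(n))
print(robot.get_state()["ee_pos"],robot.get_state()["ee_rot"],robot.get_state()["wrist_force"])
for u,v,z in((312.5,258.2,62),(346.3,261.9,62)): print(ray("scene",u,v,z))
s=cv2.imread("pics/scene1.png"); cv2.imwrite("pics/crop2.png",cv2.resize(s[190:310,250:410],(800,600),interpolation=3))
E
```

```text
[558.07719817   2.05391887 116.92848238] [-3.12924880e+00  4.71114498e-04  2.01959621e-01] [-0.6603536  -0.69121011  0.25185809]
[582.35914375 -19.57061938  62.        ]
[568.42925892  48.83068708  62.        ]
```

View pics/crop2.png

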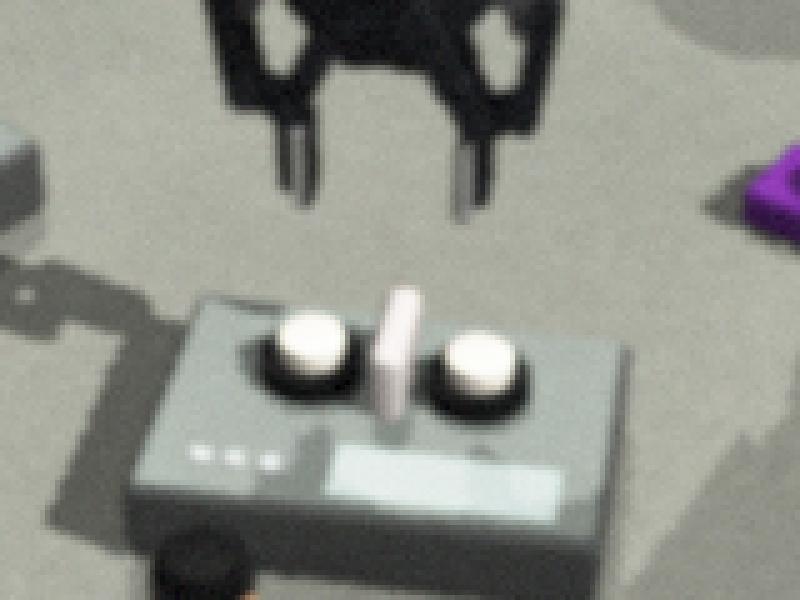

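Emit:
move_arm --rows '[[[0.015, -0.008, 0.0], 0.01, -0.35], [[0, 0, 0.02], 0, -0.35], [[0, 0, 0.015], 0, -0.35], [[0, 0, 0], 0, -0.35], [[0, 0, 0], 0, -0.35]]'

```text
time: 2.7
ee_pos: [578.0, 11.3, 93.1]
ee_rot: [-3.135, -0.019, 0.188]
wrist_force: [0.6, -0.5, 1.0]
opening: 57.6
```

Emit:
move_arm --rows '[[[-0.005, -0.003, 0.0], 0.0, -0.35], [[0, 0, 0.01], 0, -0.35], [[0, 0, 0], 0, -0.35], [[0, 0, 0], 0, -0.35], [[0, 0, 0], 0, -0.35]]'

```text
time: 3.2
ee_pos: [574.1, 12.9, 86.6]
ee_rot: [-3.137, -0.026, 0.188]
wrist_force: [-0.0, 0.7, 0.2]
opening: 57.7
```

Emit:
move_arm --rows '[[[-0.002, 0, 0.008], 0.0, -0.35], [[0, 0, 0.006], 0, -0.35], [[0, 0, 0.004], 0, -0.35], [[0, 0, 0.0], 0, -0.35], [[0, 0, 0], 0, -0.35]]'

```text
time: 3.7
ee_pos: [572.0, 12.7, 66.2]
ee_rot: [-3.136, -0.024, 0.188]
wrist_force: [-0.1, 0.9, 0.3]
opening: 57.5
```

```bash
python3 - <<'E'
from h import *
s=robot.grab_frame("scene"); st=robot.get_state(); print(st["ee_pos"],st["ee_rot"],st["wrist_force"],st["wrist_torque"])
cv2.imwrite("pics/crop3.png",cv2.resize(s[190:310,250:410],(800,600),interpolation=3))
E
```

```text
[571.96443479  12.74309762  66.132386  ] [-3.13649216 -0.02413098  0.18765351] [0.51521085 0.69512255 0.3127286 ] [0.01706306 0.01200473 0.00365688]
```

View pics/crop3.png

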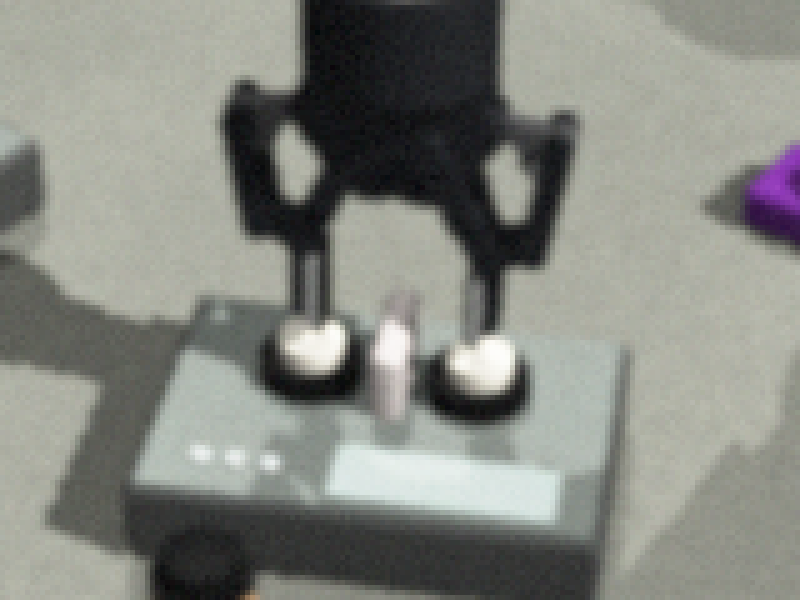

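Both fingertips stand just above the two keys, with the rib between them at (395,350). I'll press slowly, watching the force.

Emit:
move_arm --rows '[[[0, 0, 0.004], 0.0, -0.35], [[0, 0, 0.003], 0, -0.35], [[0, 0, 0.0], 0, -0.35], [[0, 0, 0.0], 0, -0.35], [[0, 0, 0], 0, -0.35]]'

```text
time: 4.25
ee_pos: [572.6, 12.8, 59.0]
ee_rot: [-3.137, -0.025, 0.188]
wrist_force: [-0.5, 1.0, 0.4]
opening: 57.7
```

Emit:
move_arm --rows '[[[0, 0, 0.003], 0.0, -0.35], [[0, 0, 0.002], 0, -0.35], [[0, 0, 0.0], 0, -0.35], [[0, 0, 0.0], 0, -0.35], [[0, 0, 0], 0, -0.35]]'

```text
time: 4.75
ee_pos: [573.1, 12.8, 56.7]
ee_rot: [-3.137, -0.027, 0.188]
wrist_force: [-2.2, 0.7, 2.8]
opening: 57.6
```

```bash
python3 -c "
from h import *
s=robot.get_state();print(s['ee_pos'],s['wrist_force'],s['wrist_torque'])"
```

```text
[573.14010387  12.76822655  56.67456826] [-2.15440613  0.71324328  2.76124018] [-0.0361565   0.36256263 -0.02290003]
```

Emit:
move_arm --rows '[[[0, 0, 0.002], 0.0, -0.35], [[0, 0, 0.002], 0, -0.35], [[0, 0, 0.0], 0, -0.35], [[0, 0, 0.0], 0, -0.35], [[0, 0, 0], 0, -0.35]]'

```text
time: 5.25
ee_pos: [573.3, 12.8, 54.8]
ee_rot: [-3.138, -0.027, 0.188]
wrist_force: [-2.3, -0.0, 6.0]
opening: 57.7
```

```bash
python3 -c "
from h import *
s=robot.get_state();print(s['ee_pos'],s['wrist_force'],s['wrist_torque'])"
```

```text
[573.29710917  12.77772881  54.76117684] [-2.33628663 -0.03890112  5.98358867] [ 0.02566652  0.46415794 -0.0028331 ]
```

Emit:
move_arm --rows '[[[0, 0, 0.003], 0.0, -0.35], [[0, 0, 0.003], 0, -0.35], [[0, 0, 0.003], 0, -0.35], [[0, 0, 0.003], 0, -0.35], [[0, 0, 0.003], 0, -0.35]]'

```text
time: 5.75
ee_pos: [573.5, 12.8, 51.4]
ee_rot: [-3.14, -0.028, 0.189]
wrist_force: [-9.3, -0.4, 16.8]
opening: 57.5
```

```bash
python3 -c "
from h import *
s=robot.get_state();print(s['ee_pos'],s['wrist_force'],s['wrist_torque'])"
```

```text
[573.47972631  12.75604992  51.43936343] [-9.27556345 -0.39370183 16.81456092] [-0.06075714  1.51426772 -0.04743027]
```

At 16.8 N, well above the 10 N the two need, both keys are at their stops. I'll hold.

Emit:
move_arm --rows '[[[0, 0, 0.003], 0.0, -0.35], [[0, 0, 0.003], 0, -0.35], [[0, 0, 0.003], 0, -0.35], [[0, 0, 0.003], 0, -0.35], [[0, 0, 0.003], 0, -0.35]]'

```text
time: 6.25
ee_pos: [573.5, 12.7, 51.4]
ee_rot: [-3.142, -0.03, 0.189]
wrist_force: [-9.1, 0.6, 17.9]
opening: 57.7
```

Emit:
move_arm --rows '[[[0, 0, 0.003], 0.0, -0.35], [[0, 0, 0.003], 0, -0.35], [[0, 0, 0.003], 0, -0.35], [[0, 0, 0.003], 0, -0.35], [[0, 0, 0.003], 0, -0.35]]'

```text
time: 6.75
ee_pos: [573.5, 12.8, 51.4]
ee_rot: [3.14, -0.032, 0.189]
wrist_force: [-8.7, 0.2, 17.4]
opening: 57.7
```

```bash
python3 - <<'E'
from h import *
s=robot.grab_frame("scene"); st=robot.get_state(); print(st["ee_pos"],st["ee_rot"],st["wrist_force"],st["wrist_torque"])
cv2.imwrite("pics/crop4.png",cv2.resize(s[190:310,250:410],(800,600),interpolation=3))
E
```

```text
[573.5145818   12.75563027  51.45768017] [ 3.14021806 -0.03203837  0.18908142] [-9.36236923  0.28896569 17.145349  ] [ 1.34120553e-01  1.46304529e+00 -7.78964996e-04]
```

View pics/crop4.png

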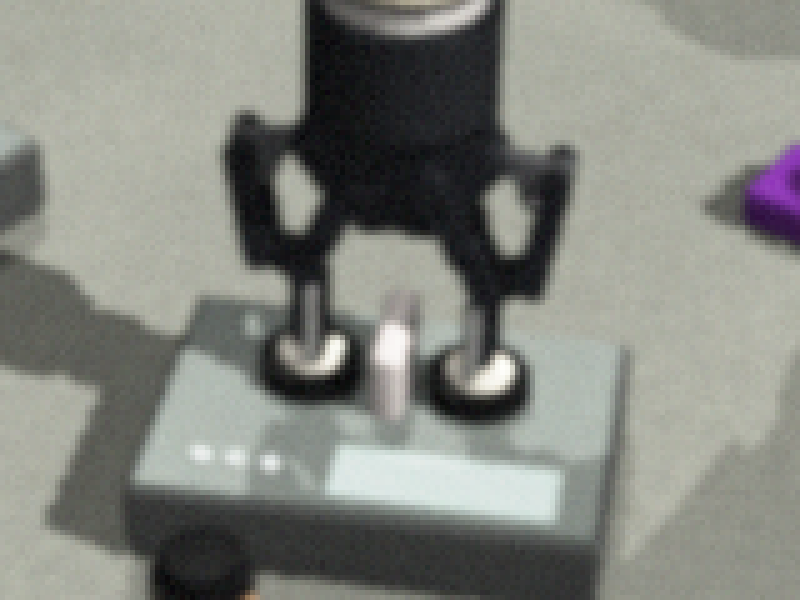

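Both keys sit low in their collars under the fingertips (310,350) and (480,370). I'll keep holding.

Emit:
move_arm --rows '[[[0, 0, 0.003], 0.0, -0.35], [[0, 0, 0.003], 0, -0.35], [[0, 0, 0.003], 0, -0.35], [[0, 0, 0.003], 0, -0.35], [[0, 0, 0.003], 0, -0.35]]'

```text
time: 7.3
ee_pos: [573.5, 12.8, 51.5]
ee_rot: [3.139, -0.034, 0.189]
wrist_force: [-9.1, -0.7, 17.3]
opening: 57.7
```

Emit:
move_arm --rows '[[[0, 0, 0.003], 0.0, -0.35], [[0, 0, 0.003], 0, -0.35], [[0, 0, 0.003], 0, -0.35], [[0, 0, 0.003], 0, -0.35], [[0, 0, 0.003], 0, -0.35]]'

```text
time: 7.8
ee_pos: [573.5, 12.8, 51.5]
ee_rot: [3.138, -0.036, 0.19]
wrist_force: [-8.5, -0.3, 17.5]
opening: 57.7
```

Emit:
move_arm --rows '[[[0, 0, 0.003], 0.0, -0.35], [[0, 0, 0.003], 0, -0.35], [[0, 0, 0.003], 0, -0.35], [[0, 0, 0.003], 0, -0.35], [[0, 0, 0.003], 0, -0.35]]'

```text
time: 8.3
ee_pos: [573.6, 12.8, 51.5]
ee_rot: [3.137, -0.037, 0.191]
wrist_force: [-8.9, -0.3, 17.6]
opening: 57.5
```

Emit:
move_arm --rows '[[[0, 0, 0.003], 0.0, -0.35], [[0, 0, 0.003], 0, -0.35], [[0, 0, 0.003], 0, -0.35], [[0, 0, 0.003], 0, -0.35], [[0, 0, 0.003], 0, -0.35]]'

```text
time: 8.8
ee_pos: [573.6, 12.8, 51.5]
ee_rot: [3.137, -0.039, 0.192]
wrist_force: [-9.2, -0.1, 17.7]
opening: 57.4
```

Emit:
move_arm --rows '[[[0, 0, 0.003], 0.0, -0.35], [[0, 0, 0.003], 0, -0.35], [[0, 0, 0.003], 0, -0.35], [[0, 0, 0.003], 0, -0.35], [[0, 0, 0.003], 0, -0.35]]'

```text
time: 9.3
ee_pos: [573.7, 12.8, 51.6]
ee_rot: [3.136, -0.041, 0.193]
wrist_force: [-9.3, -0.6, 17.8]
opening: 57.9
```

Emit:
move_arm --rows '[[[0, 0, -0.01], 0, -0.35], [[0, 0, -0.02], 0, -0.35], [[0, 0, -0.02], 0, -0.35], [[0, 0, -0.02], 0, -0.35], [[0, 0, -0.0], 0, -0.35]]'

```text
time: 9.8
ee_pos: [571.8, 12.6, 121.9]
ee_rot: [3.136, -0.044, 0.193]
wrist_force: [0.1, -0.1, 0.1]
opening: 57.8
```

The hold lasted over 3.5 s and both keys are released. Next is the remote, with the fingers shut.

Emit:
move_arm --rows '[[[-0.004, -0.044, 0], 0, 0.0], [[-0.004, -0.044, 0], 0, 1], [[-0.004, -0.044, 0], 0, 1], [[-0.004, -0.044, 0], 0, 1], [[-0.004, -0.044, 0], 0, 1]]'

```text
time: 10.3
ee_pos: [510.2, 225.0, 111.0]
ee_rot: [3.133, -0.04, 0.18]
wrist_force: [0.6, 0.1, 0.0]
opening: 0.2
```

Emit:
move_arm --rows '[[[-0.002, -0.02, 0], 0, 1], [[0, 0, 0], 0, 1], [[0, 0, 0], 0, 1], [[0, 0, 0], 0, 1], [[0, 0, 0], 0, 1]]'

```text
time: 10.8
ee_pos: [500.4, 247.6, 102.9]
ee_rot: [3.132, -0.03, 0.187]
wrist_force: [0.6, -0.1, 0.0]
opening: -0.4
```

```bash
python3 - <<'E'
from h import *
t=robot.grab_frame("top"); s=robot.grab_frame("scene"); st=robot.get_state(); print(st["ee_pos"],st["ee_rot"],st["wrist_force"],st["opening"])
for c,a in blobs("scene",s,440,255,480,285,th=185,amin=15): print(c,a,ray("scene",*c,42))
cv2.imwrite("pics/crop5.png",np.hstack([cv2.resize(s[190:310,390:510],(400,400),interpolation=3),cv2.resize(t[180:300,150:270],(400,400),interpolation=3)]))
E
```

```text
[500.50363704 247.61945339 103.11636845] [ 3.13253399 -0.03061987  0.18615354] [ 0.53064797 -0.71631961  0.86656113] 0.14578811722572174
[457.2 273.2] [11 10 76] [496.61680636 265.08796996  42.        ]
```

View pics/crop5.png

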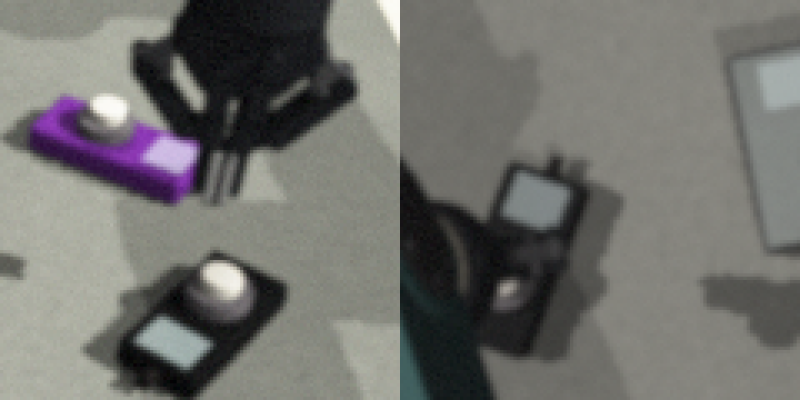

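The shut fingers stand above and beside the black remote, whose key is at (220,280) in the left panel. The key is about 17 mm further in +y. I'll correct and descend.

Emit:
move_arm --rows '[[[-0.003, -0.0165, 0], 0, 1], [[0, 0, 0.02], 0, 1], [[0, 0, 0.015], 0, 1], [[0, 0, 0], 0, 1], [[0, 0, 0], 0, 1]]'

```text
time: 11.4
ee_pos: [499.0, 260.3, 69.4]
ee_rot: [3.133, -0.036, 0.179]
wrist_force: [0.0, 1.0, 0.6]
opening: -0.1
```

Emit:
move_arm --rows '[[[-0.003, -0.004, 0], 0, 1], [[0, 0, 0.008], 0, 1], [[0, 0, 0.006], 0, 1], [[0, 0, 0], 0, 1], [[0, 0, 0], 0, 1]]'

```text
time: 11.9
ee_pos: [497.3, 263.9, 57.0]
ee_rot: [3.134, -0.041, 0.178]
wrist_force: [0.1, 0.2, -0.3]
opening: 0.1
```

```bash
python3 - <<'E'
from h import *
t=robot.grab_frame("top"); s=robot.grab_frame("scene"); st=robot.get_state(); print(st["ee_pos"],st["ee_rot"],st["wrist_force"],st["opening"])
cv2.imwrite("pics/crop6.png",np.hstack([cv2.resize(s[210:310,400:500],(400,400),interpolation=3),cv2.resize(t[200:300,150:250],(400,400),interpolation=3)]))
E
```

```text
[497.31314435 263.88598022  56.99015613] [ 3.13406149 -0.04040768  0.17766774] [-0.8279678   0.95386237 -0.44407067] 0.15830666899143903
```

View pics/crop6.png

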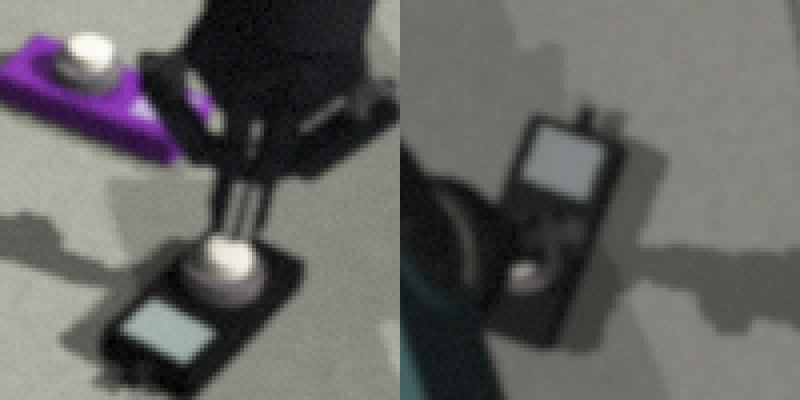

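The fingertips (240,235) are above the remote's key (230,255) and about 3 mm too far in +y. I'll nudge them and press gently.

Emit:
move_arm --rows '[[[0, 0.002, 0.005], 0, 1], [[0, 0, 0.004], 0, 1], [[0, 0, 0.002], 0, 1], [[0, 0, 0], 0, 1], [[0, 0, 0], 0, 1]]'

```text
time: 12.5
ee_pos: [498.3, 261.7, 45.1]
ee_rot: [3.134, -0.041, 0.178]
wrist_force: [-0.5, 1.2, -0.4]
opening: 0.2
```

Emit:
move_arm --rows '[[[0, 0, 0.003], 0, 1], [[0, 0, 0.002], 0, 1], [[0, 0, 0.002], 0, 1], [[0, 0, 0.002], 0, 1], [[0, 0, 0.002], 0, 1]]'

```text
time: 13.0
ee_pos: [498.9, 261.9, 38.0]
ee_rot: [3.134, -0.041, 0.178]
wrist_force: [-6.8, -3.1, 13.9]
opening: -0.5
```

13.9 N at z = 38 mm is fully down. I'll hold briefly, then lift straight up.

Emit:
move_arm --rows '[[[0, 0, 0.002], 0, 1], [[0, 0, 0.002], 0, 1], [[0, 0, 0.002], 0, 1], [[0, 0, 0.002], 0, 1], [[0, 0, 0.002], 0, 1]]'

```text
time: 13.5
ee_pos: [498.9, 261.9, 38.1]
ee_rot: [3.133, -0.042, 0.178]
wrist_force: [-4.8, -2.7, 11.5]
opening: 0.1
```

Emit:
move_arm --rows '[[[0, 0, -0.01], 0, 1], [[0, 0, -0.03], 0, 1], [[0, 0, -0.04], 0, 1], [[0, 0, -0.04], 0, 1], [[-0.03, 0, -0.02], 0, 1]]'

```text
time: 14.0
ee_pos: [463.5, 256.1, 177.6]
ee_rot: [3.132, -0.037, 0.177]
wrist_force: [-0.4, 0.7, 0.0]
opening: 0.2
```

Emit:
move_arm --rows '[[[-0.03, 0, -0.03], 0, 1], [[-0.04, 0, 0], 0, 1], [[-0.04, 0, 0], 0, 1], [[-0.02, 0, 0], 0, 1], [[0, 0, 0], 0, 1]]'

```text
time: 14.5
ee_pos: [331.3, 233.6, 209.8]
ee_rot: [3.137, -0.051, 0.177]
wrist_force: [0.2, 0.8, -0.5]
opening: 0.0
```

```bash
python3 - <<'E'
from h import *
t=robot.grab_frame("top"); s=robot.grab_frame("scene"); st=robot.get_state(); print(st["time"],st["ee_pos"],st["wrist_force"])
for n,im,b,z in(("top",t,(165,245,200,280),44),("scene",s,(440,262,475,290),44),("top",t,(262,205,335,245),62)):
    for c,a in blobs(n,im,*b,th=150,amin=15): print(n,c,a,np.round(ray(n,*c,z),1))
cv2.imwrite("pics/top7.png",t); cv2.imwrite("pics/v7.png",np.vstack([cv2.resize(t[110:350,150:500],(437,300)),cv2.resize(s[190:380,170:490],(437,260))]))
E
```

```text
14.6 [333.23219131 233.87927187 209.74803894] [ 0.90918516  0.32740604 -0.24996458]
top [178.5 262.8] [10  9 70] [495.1 265.   44. ]
scene [457.  273.4] [12 11 95] [499.9 264.8  44. ]
top [272.1 206.8] [ 29   7 110] [608.6  65.3  62. ]
top [296.8 223.9] [ 8 22 97] [572.   14.3  62. ]
top [313.9 221.3] [ 12  12 110] [576.9 -21.5  62. ]
top [281.1 228. ] [ 12  11 109] [564.  47.  62.]
```

View pics/v7.png

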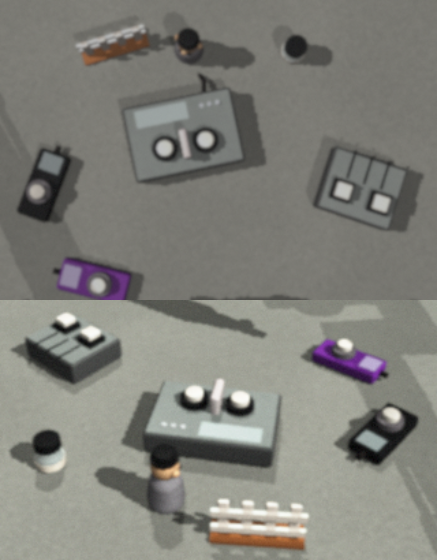

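The pictures show all keys up. The remote's key is within about 1 mm of where it was, and the puppet, fence, jar and lamp box are undisturbed. The arm is clear, so I'll hand in.

```bash
python3 -c "
from plant import robot
print(robot.sign_off())"
```

```text
the job is handed in; nothing more can be done
None
```

The job is done and handed in at about 14.6 s of the 53 s allowed; the hand-in gives no verdict.

- **Console keys:** I pressed both round keys together, one fingertip on each, and held them for about 3.5 s at a steady 17–18 N in total. The travel was about 6 mm and the load was balanced between the two. I then lifted straight off and both came up.
- **Remote key:** I pressed it fully down with the fingers shut, about 6 mm at 11–14 N for roughly 0.5 s, then released it. The remote stayed lying on the table.
- **Last checks:** All keys look up in the pictures, and the remote's key is within about 1 mm of its first position. The puppet, fence, jar and lamp box look unmoved by eye; I did not measure them. The arm is clear of everything at z = 210 mm, with about 1 N on the wrist, which is sensor noise.
- **Disagreements:** The two cameras differed by about 4–5 mm in x for the keys, so I aimed between them. Each press also had a sideways force of 5–9 N, from the tool tilting slightly (about 0.04 rad). It had no visible effect.

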